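Put away the roast-colour plates after a cupping and hang the sample card

ROBOT

A 7-joint arm with a two-finger parallel gripper is mounted at the origin on the work surface. World frame = base frame: x ahead of the robot, y to its left, z up, the work surface at z = 0. Lengths are in m, angles in rad, forces in N, time in s.
With the tool pointing down it reaches from about 0.35 to 0.9 m from the base axis. Payload 7.2 kg.
Tool frame: the origin (TCP) lies between the finger pads; the fingertips stand 14 mm ahead of it and the grasp point (between the pads) lies 5 mm behind it; z points along the fingers, y is the line along which they close (so a half turn about z gives the same grasp; the last joint's range is limited). The gripper opens to 88 mm and grips with 3 to 60 N. Pads are 20 mm wide; open, the fingers measure 115 mm over their backs; the gripper's body (75 mm by 178 mm) begins 61 mm behind the grasp point.
Start: joints at [1.119, 0.411, -0.013, 1.596, 0.006, 1.134, -0.082], TCP at [0.234, -0.58, 0.237] pointing down, gripper open.
Joint ranges: [-2.95, 2.95], [-0.29, 1.99], [-1.47, 1.44], [0.14, 2.54], [-1.03, 4.17], [0.13, 1.85], [-2.86, 2.86]. Speed limits (rad/s): [2.39, 2.39, 3.01, 3.01, 3.14, 3.14, 3.14].

INTERFACE

Orientations are given as a rotation vector (axis times angle).
In Python, from bench import * gives the robot as it stands.
- The arm moves only by the shell command python3 -m jog 'ROWS' [FORCE]. ROWS is JSON, a list of rows, each a list of 3 entries, a list of its own where there are three numbers: the shift along the world's x, y, z in m, then the turn, a rotation vector about the world's x, y, z in rad, then the opening in per cent of the stroke, from 0 (shut) to 100 (fully open). A call has 1 to 20 rows; each row is the pose to reach, as a shift and turn from the pose commanded when the call began; what a row does not reach only later rows make up. A row lasts 1/10 s, in which the tool goes at most 50 mm and 8.59 degrees, less where a joint would pass 70% of its speed; a pose out of reach is approached as far as the arm can. A call with a gripper value outside its range is refused whole. The fingers move at their own pace and stop on an object; FORCE is the grip in N (left out, the last holds). Time passes only in rows, so rows that repeat a pose let the fingers close. It gives the time, the measured TCP pose, the force, the opening and the grip force at its end, in the units of the state.
- get_state(): the state, without advancing time (a new reading comes with each control period).
- get_image(name): name is "side" or "top" or "wrist"; returns (picture, depth): 420x560x3 uint8, blue, green, red; 420x560 float32, m along the optical axis (not along the pixel's ray), 0 where there is no reading.
- camera_info(name): a dict with "intrinsics" (3x3 intrinsics, pixels), "R" (3x3) and "t" (3): a world point X has camera coordinates R X + t. Camera axes: x right, y down, z forward; pixel columns grow to the right and rows downward; lengths in m; the calibration is good to about 2 mm. A picture is of the moment at which its call begins: read the wrist's pose just before it. camera_info takes no time and is no camera call; for the wrist camera it gives the pose at the moment of the call.
- close_job(): hands the job in; it is judged then, once.
The state is a dict: "time": time; "qpos": joint angles; "joint_vel": joint speeds; "effort": joint torques, N m; "eef_pos": TCP position; "orientation": TCP orientation; "wrist_force": force on the tool from outside, world axes, zero at the start; "ft_torque": the same for the moment, N m; "grip_width": opening from 0.0 (shut) to 1.0 (fully open); "grip_force": force on a finger pad.
Only numpy, scipy, OpenCV 4.12 (cv2) and the standard library are available. Lean on these libraries where they do the work, as an engineer would, in place of code of your own. Each camera call takes 0.05 s, during which the arm holds its last target. There are 200 camera calls.

TASK

The cupping is over: slide every roast-colour plate lying on the table into the rack slot made for its thickness (a slot's top strips have its plate's colour) and push it fully home against the back. Only when all of them are in, hang the blue card holder by its window on the steel peg of the stand, and leave it hanging clear of the table. Don't disturb the jug, the coffee glass, the tray or the spoon.

Things in the scene. Friction and masses are not known exactly. Their poses are not given: they have to be found in the camera images.
- plate_tan: Roast-colour reference plate, light tan, a flat board 130 x 62 x 12 mm (long axis x, width y, thickness z), about 102 g, lying flat on the table at the start, long axis within about 0.25 rad of +x. Origin at its centre (so 6 mm above the table when flat). May be absent.
- home_tan (a point): Where the centre of the light tan plate is when fully home in its own slot, 56 mm above the table. Axes: x = push direction, into the slot and away from the robot; y across; z up. Here the slot's mouth plane is at x = -5 mm (flared lips reach 12 mm further out) and its back stop at x = +65 mm, so a home plate sticks out 60 mm from the mouth plane.
- slot_tan: Fixed aluminium slot block for the light tan plate, 86 mm wide, 80 mm deep, top 72.5 mm above the table, with light tan strips on top. Level slot open towards the robot: 14.5 mm high, 66 mm wide, 70 mm deep, its floor 50 mm above the table. The four blocks stand side by side in any order, 95 mm apart. Origin under its centre, 12 mm above the table; axes as home_tan.
- plate_amber: Roast-colour reference plate, orange-brown, a flat board 130 x 62 x 17 mm (long axis x, width y, thickness z), about 132 g, lying flat on the table at the start, long axis within about 0.25 rad of +x. Origin at its centre (so 8.5 mm above the table when flat). May be absent.
- home_amber (a point): Where the centre of the orange-brown plate is when fully home in its own slot, 58.5 mm above the table. Axes: x = push direction, into the slot and away from the robot; y across; z up. Here the slot's mouth plane is at x = -5 mm (flared lips reach 12 mm further out) and its back stop at x = +65 mm, so a home plate sticks out 60 mm from the mouth plane.
- slot_amber: Fixed aluminium slot block for the orange-brown plate, 86 mm wide, 80 mm deep, top 77.5 mm above the table, with orange-brown strips on top. Level slot open towards the robot: 19.5 mm high, 66 mm wide, 70 mm deep, its floor 50 mm above the table. The four blocks stand side by side in any order, 95 mm apart. Origin under its centre, 12 mm above the table; axes as home_amber.
- plate_brown: Roast-colour reference plate, mid brown, a flat board 130 x 62 x 22 mm (long axis x, width y, thickness z), about 162 g, lying flat on the table at the start, long axis within about 0.25 rad of +x. Origin at its centre (so 11 mm above the table when flat). May be absent.
- home_brown (a point): Where the centre of the mid brown plate is when fully home in its own slot, 61 mm above the table. Axes: x = push direction, into the slot and away from the robot; y across; z up. Here the slot's mouth plane is at x = -5 mm (flared lips reach 12 mm further out) and its back stop at x = +65 mm, so a home plate sticks out 60 mm from the mouth plane.
- slot_brown: Fixed aluminium slot block for the mid brown plate, 86 mm wide, 80 mm deep, top 82.5 mm above the table, with mid brown strips on top. Level slot open towards the robot: 24.5 mm high, 66 mm wide, 70 mm deep, its floor 50 mm above the table. The four blocks stand side by side in any order, 95 mm apart. Origin under its centre, 12 mm above the table; axes as home_brown.
- plate_dark: Roast-colour reference plate, near-black brown, a flat board 130 x 62 x 27 mm (long axis x, width y, thickness z), about 192 g, lying flat on the table at the start, long axis within about 0.25 rad of +x. Origin at its centre (so 13.5 mm above the table when flat). May be absent.
- home_dark (a point): Where the centre of the near-black brown plate is when fully home in its own slot, 63.5 mm above the table. Axes: x = push direction, into the slot and away from the robot; y across; z up. Here the slot's mouth plane is at x = -5 mm (flared lips reach 12 mm further out) and its back stop at x = +65 mm, so a home plate sticks out 60 mm from the mouth plane.
- slot_dark: Fixed aluminium slot block for the near-black brown plate, 86 mm wide, 80 mm deep, top 87.5 mm above the table, with near-black brown strips on top. Level slot open towards the robot: 29.5 mm high, 66 mm wide, 70 mm deep, its floor 50 mm above the table. The four blocks stand side by side in any order, 95 mm apart. Origin under its centre, 12 mm above the table; axes as home_dark.
- card_holder: Blue L-shaped card holder, 140 g, standing on its foot, card towards the robot (yaw within 0.3 rad): upright panel 56 wide (y) x 8 thick (x) x 92 mm high, yellow card on its -x face; foot 60 deep x 56 wide x 8 mm, from x = -44 to +16 mm. Origin on the underside below the panel; z up. Can be pinched across the panel's 56 mm width, 55 mm above the underside.
- eye (a point): Centre of the card holder's hanging window (a rectangular opening 28 wide x 24 mm high, from 62 to 86 mm above the underside) through the panel; axes as the holder.
- peg (a point): Point on the axis of the steel peg, 100 mm above the table; -x points out along the peg, roughly towards the robot, z up. The peg is 10 mm thick, rises 12 degrees to its tip at x = -35 mm (tip top 12 mm above this point); the post it stands on has its face at x = +32 mm, is 50 mm wide and 106 mm tall. Hung, the window's top edge rests on the peg. Fixed.
- jug: Bystander: steel jug with handle, 72 mm across, 95 mm high. Origin under its centre. Leave alone.
- glass: Bystander: full coffee tasting glass, 72 mm across, 54 mm high. Origin under its centre. Leave alone.
- tray: Bystander: blue sample tray 160 x 240 x 30 mm, off to the right. Leave alone.
- spoon: Bystander: tasting spoon lying off to the left. Leave alone.
There are look-alikes about, which are no part of the job. Leave any green, purple or turquoise look-alike of the plate_brown alone.

How it is judged:
By the outcome, as a careful person would: the job done as asked, in the order asked, and still so for the second after the job is handed in, with the robot touching nothing.
Of plate_tan, plate_amber, plate_brown, plate_dark only 3 to 4 are there at a start; the rules pass over those that are not, and their reading is None.
At some moment in a run one of plate_tan, plate_amber, plate_brown, plate_dark may be knocked a few centimetres aside while the robot is not near it.
Once in a run the grip may slacken for a moment while it holds something.
It also fails if it takes over 210 s, if anything falls off the work surface, if the arm or the gripper's body presses on something with over 40 N, if the wrist force passes 120 N, or if a joint passes its speed limit or range.

## Working session

There is one attempt and no reset: what is moved stays moved. The work goes in short steps, Python scripts to look and compute and a shell command to move; the robot and the scene stay as the last step left them, time stands still between calls to the robot, and variables do not carry over. Pictures are saved under pics/ and viewed, at most 14 in all, crops included, and the job is handed in when it is done.

```bash
mkdir -p pics; ls
python3 - <<'E'
from bench import *
import cv2
s=get_state();print(s)
for n in("top","side"):
    im,d=get_image(n);cv2.imwrite(f"pics/{n}0.png",im)
    c=camera_info(n);print(n,c["intrinsics"],c["R"],c["t"])
E
```

```text
pics
{'time': 0.0, 'qpos': array([ 1.11879391,  0.41190077, -0.0126953 ,  1.59704751,  0.00561316,
        1.13431657, -0.08217416]), 'joint_vel': array([ 5.69889930e-04,  1.89124577e-05, -1.11934975e-03,  4.88082903e-04,
        4.06968687e-04,  2.87987875e-03,  2.53131134e-04]), 'effort': array([ 3.23208315e-04, -5.87949264e+01,  6.41816072e-01, -2.91065186e+01,
       -5.39819151e-02,  1.83452549e-02,  1.54068848e-04]), 'eef_pos': array([ 0.23379391, -0.57909233,  0.23580721]), 'orientation': array([-3.08236500e+00, -5.98944288e-01,  6.96296958e-04]), 'wrist_force': array([-0.27283191,  0.4572584 ,  0.19093685]), 'ft_torque': array([ 0.00310391, -0.00523178, -0.00941298]), 'grip_force': 0.0, 'grip_width': 0.9990582961690757}
top [[451.98325384   0.         285.08055954]
 [  0.         451.98325384 215.95820728]
 [  0.           0.           1.        ]] [[ 5.93131871e-02 -9.98239134e-01 -7.60131541e-04]
 [-9.77150148e-01 -5.79043964e-02 -2.04510806e-01]
 [ 2.04106675e-01  1.28729504e-02 -9.78864011e-01]] [-0.01946775  0.56282739  1.57123536]
side [[515.06029734   0.         276.42700373]
 [  0.         515.06029734 212.61432209]
 [  0.           0.           1.        ]] [[-0.99745674 -0.06957624 -0.01546579]
 [-0.0410954   0.73869993 -0.67278048]
 [ 0.05823412 -0.67043385 -0.7396805 ]] [0.54875792 0.06633295 1.77568456]
```

View pics/top0.png

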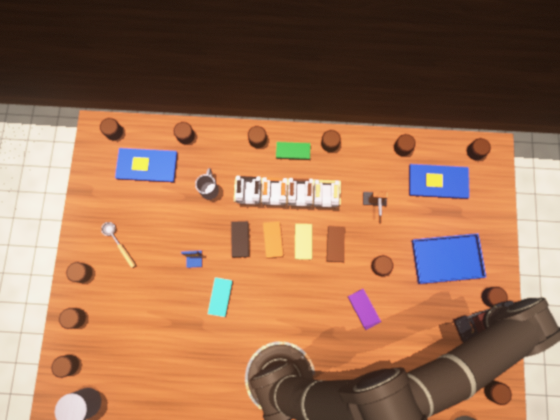

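View pics/side0.png

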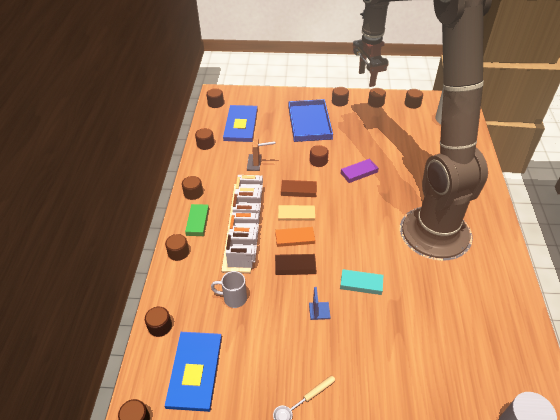

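The top view shows the plates in a row: dark (239,239), amber (272,239), tan (304,241) and brown (336,244). The rack is at rows 180–207, columns 236–340. The peg stand is at (375,203), the holder at (193,258), the jug at (206,184) and the glass probably at (383,265). Look-alikes to leave alone are green (293,150), turquoise (220,297) and purple (364,309); the flat blue and yellow boards at (147,165) and (439,181) are also not the holder.

```bash
cat > h.py <<'E'
from bench import *
import cv2, numpy as np
def world(name):
    c=camera_info(name); im,d=get_image(name)
    K,R,t=[np.array(c[k]) for k in("intrinsics","R","t")]
    v,u=np.mgrid[:420,:560]
    P=np.stack([(u-K[0,2])/K[0,0]*d,(v-K[1,2])/K[1,1]*d,d],-1)
    W=(P-t)@R
    W[d<=0]=np.nan
    return im,W
def rect(W,m):
    p=W[m][:,:2]; (c,(a,b),th)=cv2.minAreaRect((p*1000).astype(np.float32))
    if a<b: a,b,th=b,a,th+90
    th=(th+90)%180-90
    return np.round([c[0]/1000,c[1]/1000,a/1000,b/1000,np.deg2rad(th),np.median(W[m][:,2]),m.sum()],4)
E
python3 - <<'E'
from h import *
im,W=world("top")
boxes=dict(dark=(220,215,252,262),amber=(256,215,288,262),tan=(290,215,318,262),brown=(322,215,350,266),holder=(175,242,208,272),stand=(358,185,392,225),glass=(368,250,398,280),jug=(190,165,222,200))
for n,(a,b,c,d) in boxes.items():
    m=np.zeros((420,560),bool); m[b:d,a:c]=W[b:d,a:c,2]>.0075
    l,cc,st,ce=cv2.connectedComponentsWithStats(m.astype(np.uint8)); m=cc==1+st[1:,4].argmax()
    mm=m&(W[...,2]>np.nanpercentile(W[m][:,2],50)-.004)
    print(n,rect(W,mm),rect(W,m))
m=np.zeros((420,560),bool); m[170:215,228:346]=W[170:215,228:346,2]>.06
print("rack",rect(W,m))
for z in(np.arange(.04,.1,.005)): pass
for u in range(234,344,3): print(u,np.round(np.nanmax(W[178:208,u,2]),3),end=" ")
cv2.imwrite("pics/rack.png",cv2.resize(im[165:265,170:400],None,fx=3.4,fy=3.4,interpolation=cv2.INTER_CUBIC))
np.save("W0.npy",W)
E
```

```text
dark [4.775e-01 1.732e-01 1.290e-01 5.930e-02 7.950e-02 2.720e-02 5.200e+02] [4.813e-01 1.754e-01 1.366e-01 6.530e-02 1.075e-01 2.640e-02 6.110e+02]
amber [4.849e-01 5.380e-02 1.314e-01 6.180e-02 1.620e-01 1.770e-02 5.020e+02] [4.848e-01 5.430e-02 1.312e-01 6.580e-02 1.365e-01 1.690e-02 6.000e+02]
tan [ 4.833e-01 -5.820e-02  1.274e-01  6.220e-02  5.530e-02  1.280e-02
  4.580e+02] [ 4.871e-01 -5.810e-02  1.350e-01  6.210e-02  5.350e-02  1.260e-02
  5.030e+02]
brown [ 4.816e-01 -1.762e-01  1.302e-01  6.270e-02 -8.700e-03  2.260e-02
  5.260e+02] [ 4.819e-01 -1.787e-01  1.309e-01  6.760e-02 -8.700e-03  2.180e-02
  6.200e+02]
holder [ 4.1030e-01  3.3900e-01  5.6900e-02  1.0100e-02 -1.4595e+00  7.1200e-02
  9.1000e+01] [3.972e-01 3.383e-01 5.900e-02 5.690e-02 6.050e-02 2.580e-02 1.750e+02]
stand [ 6.201e-01 -3.143e-01  8.720e-02  5.170e-02 -7.880e-02  1.048e-01
  1.540e+02] [ 6.359e-01 -3.161e-01  1.189e-01  9.160e-02 -8.520e-02  8.580e-02
  2.990e+02]
glass [ 4.0980e-01 -3.4350e-01  6.7900e-02  6.7100e-02  1.5294e+00  5.4000e-02
  2.7500e+02] [ 4.0920e-01 -3.4360e-01  7.0600e-02  6.8500e-02  1.5662e+00  5.2800e-02
  3.6000e+02]
jug [6.699e-01 3.109e-01 9.830e-02 7.090e-02 4.538e-01 8.330e-02 2.000e+02] [6.719e-01 3.096e-01 1.034e-01 7.020e-02 3.286e-01 6.060e-02 3.760e+02]
rack [ 6.553e-01  1.210e-02  3.701e-01  9.370e-02 -1.547e+00  7.980e-02
  1.624e+03]
234 0.014 237 0.09 240 0.094 243 0.09 246 0.086 249 0.087 252 0.086 255 0.096 258 0.093 261 0.041 264 0.085 267 0.081 270 0.084 273 0.081 276 0.082 279 0.084 282 0.082 285 0.085 288 0.018 291 0.091 294 0.091 297 0.087 300 0.092 303 0.087 306 0.087 309 0.09 312 0.089 315 0.081 318 0.079 321 0.078 324 0.078 327 0.08 330 0.073 333 0.083 336 0.079 339 0.019 342 0.006
```

View pics/rack.png

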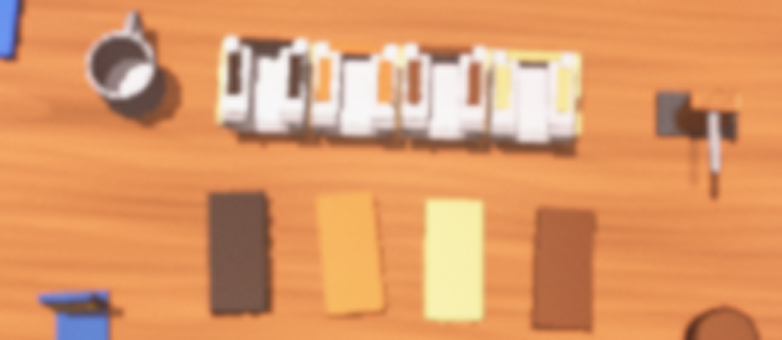

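The slots run from left (+y) to right as dark, amber, brown, tan, confirmed by both strip colour and top heights of 0.087, 0.081, 0.087 and 0.075. All four plates are present, at heights and sizes matching the description. Next I'll move above for a closer wrist look.

```bash
F='[[0.05,0.1,0.145],[0,0,-0.1],100]'; python3 -m jog '[[[0.03,0.05,0.12],[0,0,-0.1],100],[[0.06,0.12,0.145],[0,0,-0.2],100],[[0.1,0.2,0.145],[0,0,-0.36],100],[[0.16,0.3,0.145],[0,0,-0.36],100],[[0.2,0.4,0.145],[0,0,-0.36],100],[[0.25,0.5,0.145],[0,0,-0.36],100],[[0.27,0.58,0.145],[0,0,-0.36],100],[[0.27,0.58,0.145],[0,0,-0.36],100],[[0.27,0.58,0.145],[0,0,-0.36],100],[[0.27,0.58,0.145],[0,0,-0.36],100],[[0.27,0.58,0.145],[0,0,-0.36],100],[[0.27,0.58,0.145],[0,0,-0.36],100],[[0.27,0.58,0.145],[0,0,-0.36],100],[[0.27,0.58,0.145],[0,0,-0.36],100],[[0.27,0.58,0.145],[0,0,-0.36],100],[[0.27,0.58,0.145],[0,0,-0.36],100],[[0.27,0.58,0.145],[0,0,-0.36],100],[[0.27,0.58,0.145],[0,0,-0.36],100]]'
python3 - <<'E'
from h import *
im,W=world("wrist");cv2.imwrite("pics/w1.png",im);np.save("W1.npy",W)
print(np.round(W[::70,::80],3).tolist())
E
```

```text
time: 1.95
eef_pos: [0.5037, -0.0011, 0.3815]
orientation: [3.141, 0.033, -0.0]
wrist_force: [-0.1, 0.1, 0.3]
grip_width: 0.999
grip_force: 0.0
[[[0.732, 0.406, -0.002], [0.734, 0.292, 0.0], [0.736, 0.178, -0.0], [0.738, 0.065, 0.0], [0.741, -0.049, -0.0], [0.744, -0.163, -0.002], [0.746, -0.276, -0.001]], [[0.639, 0.425, -0.001], [0.636, 0.279, 0.044], [0.637, 0.167, 0.051], [0.64, 0.06, 0.049], [0.642, -0.048, 0.05], [0.641, -0.149, 0.072], [0.653, -0.287, 0.009]], [[0.536, 0.446, -0.001], [0.539, 0.318, 0.001], [0.541, 0.194, -0.001], [0.545, 0.065, 0.016], [0.547, -0.059, 0.0], [0.549, -0.184, 0.0], [0.552, -0.31, 0.0]], [[0.421, 0.469, -0.001], [0.426, 0.332, 0.005], [0.434, 0.192, 0.026], [0.435, 0.066, 0.017], [0.435, -0.063, 0.01], [0.441, -0.189, 0.022], [0.44, -0.327, 0.006]], [[0.534, 0.073, 0.452], [0.535, 0.05, 0.454], [0.513, 0.047, 0.411], [0.301, 0.07, -0.0], [0.304, -0.071, -0.0], [0.515, -0.047, 0.411], [0.538, -0.049, 0.455]], [[0.528, 0.057, 0.472], [0.525, 0.044, 0.467], [0.492, 0.044, 0.425], [0.157, 0.072, 0.001], [0.16, -0.078, 0.0], [0.163, -0.229, -0.0], [0.526, -0.045, 0.466]]]
```

View pics/w1.png

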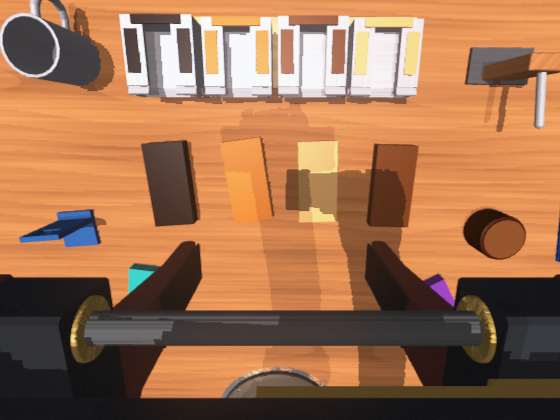

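The wrist view shows the rack slots at row 55, with slot centres near columns 160, 236, 312 and 388. The plates are at (169,183), (247,178), (318,181) and (392,185), and the peg is at (541,98). Next I'll measure the rack and plates from this view.

```bash
cat >> h.py <<'E'
def plates(W):
    X,Y,Z=W[...,0],W[...,1],W[...,2]; out={}
    for n,y,t in(("dark",.174,.027),("amber",.054,.017),("tan",-.058,.012),("brown",-.176,.022)):
        m=(abs(Z-t)<.003)&(X>.36)&(X<.58)&(abs(Y-y)<.06)
        if m.sum()<200: continue
        l,cc,st,ce=cv2.connectedComponentsWithStats(m.astype(np.uint8)); out[n]=rect(W,cc==1+st[1:,4].argmax())
    return out
E
python3 - <<'E'
from h import *
W=np.load("W1.npy");X,Y,Z=W[...,0],W[...,1],W[...,2]
for k,v in plates(W).items(): print(k,v)
m=(Z>.066)&(Z<.1)&(X>.56)&(X<.76)&(abs(Y-.012)<.2)
print("rack",rect(W,m))
th=rect(W,m)[4]; a=th+np.pi/2 if th<0 else th-np.pi/2
u=np.array([np.cos(a),np.sin(a)]);v=np.array([-u[1],u[0]]);print("yaw",a)
p=W[...,:2];S=p@u;T=p@v
lo,hi=np.percentile(S[m],[.5,99.5]);lt,ht=np.percentile(T[m],[.2,99.8]);print("s",lo,hi,"t",lt,ht)
tc=(lt+ht)/2
for n,o in zip(("dark","amber","brown","tan"),(142.5,47.5,-47.5,-142.5)):
    g=(abs(T-tc-o/1000)<.03)&(S>lo+.03)&(S<lo+.06)&(abs(Z-.05)<.005)
    q=np.percentile(T[g],[1,99]); 
    t=q.mean(); print(n,g.sum(),q,"gapcentre",t,"outer",tc+o/1000,"home",u*(hi-.075)+v*t)
E
```

```text
dark [4.750e-01 1.774e-01 1.303e-01 6.360e-02 8.930e-02 2.670e-02 3.349e+03]
amber [4.815e-01 5.650e-02 1.303e-01 6.220e-02 1.610e-01 1.660e-02 3.213e+03]
tan [ 4.812e-01 -5.590e-02  1.304e-01  6.220e-02  4.810e-02  1.150e-02
  3.127e+03]
brown [ 4.783e-01 -1.736e-01  1.304e-01  6.270e-02 -7.100e-03  2.140e-02
  3.244e+03]
rack [ 6.5220e-01  1.3600e-02  3.7230e-01  9.2100e-02 -1.5508e+00  7.9500e-02
  1.5276e+04]
yaw 0.0199963267948966
s 0.6072791236700767 0.6977206476506856 t -0.18456164357013946 0.1855288269782536
dark 600 [0.13809987 0.17091444] gapcentre 0.15450715740619167 outer 0.14298359170405706 home [0.61950678 0.16692756]
amber 614 [0.03437574 0.06790193] gapcentre 0.051138837573006635 outer 0.04798359170405707 home [0.62157363 0.06357991]
brown 631 [-0.06655178 -0.03145401] gapcentre -0.04900289343687653 outer -0.04701640829594293 home [ 0.62357597 -0.0365418 ]
tan 593 [-0.16324696 -0.13095869] gapcentre -0.14710282546706419 outer -0.14201640829594292 home [ 0.62553747 -0.13462212]
```

Using the rack's outer edges (371 × 92 mm, as specified), the push direction is at yaw 0.02. The homes come out as dark (.6205,.1554), amber (.6224,.0605), brown (.6243,-.0345) and tan (.6262,-.1295). Tan goes first, with a grip 40 mm behind its centre.

```bash
python3 -m jog '[[[-0.03,-0.03,-0.05],[0,0,0.027],90],[[-0.0625,-0.0567,-0.1],[0,0,0.027],90],[[-0.0625,-0.0567,-0.15],[0,0,0.027],90],[[-0.0625,-0.0567,-0.2],[0,0,0.027],90],[[-0.0625,-0.0567,-0.24],[0,0,0.027],90],[[-0.0625,-0.0567,-0.28],[0,0,0.027],90],[[-0.0625,-0.0567,-0.28],[0,0,0.027],90],[[-0.0625,-0.0567,-0.28],[0,0,0.027],90],[[-0.0625,-0.0567,-0.28],[0,0,0.027],90],[[-0.0625,-0.0567,-0.28],[0,0,0.027],90]]' 45
python3 - <<'E'
from h import *
print(np.round(get_state()["eef_pos"],4))
im,W=world("wrist");print(np.round(get_state()["eef_pos"],4));cv2.imwrite("pics/w2.png",im)
for k,v in plates(W).items(): print(k,v)
c=camera_info("wrist");print("cam",-np.array(c["R"]).T@c["t"])
E
```

```text
time: 3.0
eef_pos: [0.4433, -0.0565, 0.104]
orientation: [3.14, 0.079, 0.007]
wrist_force: [-0.3, -0.1, 0.7]
grip_width: 0.899
grip_force: 0.0
[ 0.4433 -0.0565  0.104 ]
[ 0.4431 -0.0565  0.1038]
dark [ 4.321e-01  1.422e-01  4.050e-02  9.500e-03 -1.192e-01  2.640e-02
  4.740e+02]
amber [4.8150e-01 5.6000e-02 1.3080e-01 6.3600e-02 1.6110e-01 1.6600e-02
 1.6355e+04]
tan [ 4.8120e-01 -5.6400e-02  1.3030e-01  6.2200e-02  4.7800e-02  1.1500e-02
  1.5198e+04]
brown [ 4.7830e-01 -1.7430e-01  1.3040e-01  6.3800e-02 -7.8000e-03  2.1500e-02
  1.6201e+04]
cam [ 0.51354155 -0.05294277  0.25164516]
```

View pics/w2.png

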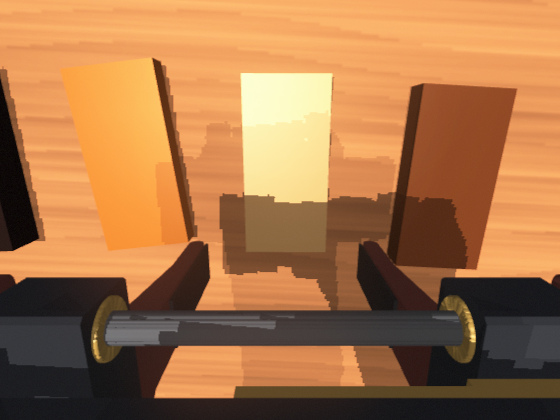

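Tan is centred between the fingers (plate at columns 241–332, fingertips at 205 and 365). Going down to grip and lift.

```bash
python3 -m jog '[[[-0.002,-0.0015,-0.04],[0,0,0],90],[[-0.002,-0.0015,-0.07],[0,0,0],90],[[-0.002,-0.0015,-0.087],[0,0,0],90],[[-0.002,-0.0015,-0.087],[0,0,0],90],[[-0.002,-0.0015,-0.087],[0,0,0],90],[[-0.002,-0.0015,-0.087],[0,0,0],60],[[-0.002,-0.0015,-0.087],[0,0,0],60],[[-0.002,-0.0015,-0.087],[0,0,0],60],[[-0.002,-0.0015,-0.087],[0,0,0],60],[[-0.002,-0.0015,-0.087],[0,0,0],60],[[-0.002,-0.0015,-0.087],[0,0,0],60],[[-0.002,-0.0015,-0.087],[0,0,0],60]]' 50
python3 -m jog '[[[0,0,0.015],[0,0,0],60],[[0,0,0.035],[0,0,0],60],[[0,0,0.055],[0,0,0],60],[[0,0,0.06],[0,0,0],60],[[0,0,0.06],[0,0,0],60],[[0,0,0.06],[0,0,0],60]]' 50
cat >> h.py <<'E'
def held(W,t,im=None):
    s=get_state();e=s["eef_pos"];X,Y,Z=W[...,0],W[...,1],W[...,2]
    m=(abs(X-e[0]-.05)<.09)&(abs(Y-e[1])<.05)&(Z>e[2]-.030)&(Z<e[2]+.035)
    l,cc,st,ce=cv2.connectedComponentsWithStats(m.astype(np.uint8)); m=cc==1+st[1:,4].argmax()
    A=np.c_[W[m][:,:2]-e[:2],np.ones(m.sum())];z=W[m][:,2]
    co=np.linalg.lstsq(A,z,rcond=None)[0]; r=abs(A@co-z)
    for _ in range(4): k=r<.003; co=np.linalg.lstsq(A[k],z[k],rcond=None)[0]; r=abs(A@co-z)
    mm=m.copy(); mm[m]=r<.003
    print("tcp",np.round(e,4),"rect",rect(W,mm),"slope",np.round(co,4),"pitch deg",np.round(np.degrees(co[0]),2),"z bottom rear/front",np.round(co[2]-t-.025*co[0],4),np.round(co[2]-t+.105*co[0],4))
E
python3 - <<'E'
from h import *
im,W=world("wrist"); held(W,.012)
print(get_state()["orientation"],get_state()["grip_width"])
E
```

```text
time: 4.25
eef_pos: [0.44, -0.058, 0.0152]
orientation: [3.14, 0.079, 0.002]
wrist_force: [-1.5, -0.5, 6.5]
grip_width: 0.696
grip_force: 50.0
time: 4.85
eef_pos: [0.4391, -0.0579, 0.074]
orientation: [3.141, 0.079, -0.001]
wrist_force: [0.3, 0.1, -1.7]
grip_width: 0.701
grip_force: 50.0
tcp [ 0.4389 -0.0578  0.0738] rect [ 4.8040e-01 -5.5600e-02  1.3070e-01  7.9500e-02  5.0000e-02  7.0100e-02
  3.7258e+04] slope [-0.0052  0.0006  0.0703] pitch deg -0.3 z bottom rear/front 0.0585 0.0578
[-3.14047958e+00 -7.97552563e-02  2.06418641e-03] 0.7016909585703566
```

```bash
python3 -m jog '[[[0.01,-0.015,0],[0,0,-0.01],60],[[0.02,-0.03,0],[0,0,-0.02],60],[[0.03,-0.045,0],[0,0,-0.03],60],[[0.04,-0.06,-0.003],[0,0,-0.03],60],[[0.0536,-0.0742,-0.007],[0,0,-0.03],60],[[0.0536,-0.0742,-0.007],[0,0,-0.03],60],[[0.0536,-0.0742,-0.007],[0,0,-0.03],60],[[0.0536,-0.0742,-0.007],[0,0,-0.03],60],[[0.0536,-0.0742,-0.007],[0,0,-0.03],60]]' 50
python3 - <<'E'
from h import *
im,W=world("wrist"); held(W,.012); cv2.imwrite("pics/w3.png",im);np.save("W3.npy",W)
E
```

```text
time: 5.8
eef_pos: [0.4927, -0.1313, 0.0677]
orientation: [-3.141, -0.034, 0.001]
wrist_force: [0.3, -0.1, -1.3]
grip_width: 0.698
grip_force: 50.0
tcp [ 0.4928 -0.1314  0.0678] rect [ 5.3430e-01 -1.3030e-01  1.3060e-01  7.9200e-02  2.3900e-02  6.3800e-02
  3.7214e+04] slope [-0.0046  0.0015  0.064 ] pitch deg -0.26 z bottom rear/front 0.0521 0.0515
```

View pics/w3.png

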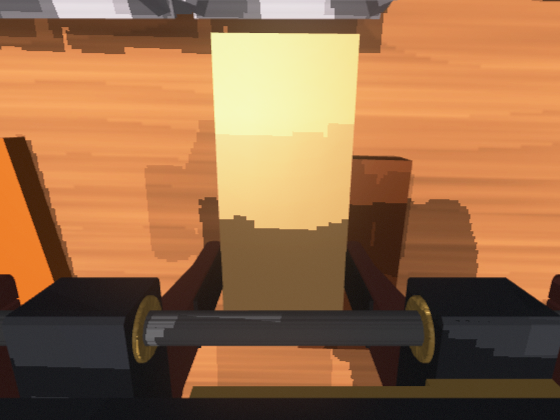

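The plate's front edge is at row 34 (columns 212–358), just short of the rack lips, and it is level and straight. Inserting.

```bash
python3 -m jog '[[[0.01,0,-0.001],[0,0,-0.004],60],[[0.02,0,-0.001],[0,0,-0.004],60],[[0.03,0,-0.001],[0,0,-0.004],60],[[0.04,0.0002,-0.001],[0,0,-0.004],60],[[0.05,0.0004,-0.001],[0,0,-0.004],60],[[0.06,0.0006,-0.001],[0,0,-0.004],60],[[0.07,0.0007,-0.001],[0,0,-0.004],60],[[0.07,0.0007,-0.001],[0,0,-0.004],60]]' 50
python3 -m jog '[[[0.008,0,0],[0,0,0],60],[[0.016,0,0],[0,0,0],60],[[0.02,0,0],[0,0,0],60],[[0.023,0,0],[0,0,0],60],[[0.025,0,0],[0,0,0],60],[[0.025,0,0],[0,0,0],60],[[0.025,0,0],[0,0,0],60]]' 50
python3 - <<'E'
from h import *
im,W=world("wrist"); held(W,.012); print(np.round(get_state()["wrist_force"],1))
E
```

```text
time: 6.65
eef_pos: [0.5646, -0.131, 0.0666]
orientation: [-3.141, -0.027, -0.002]
wrist_force: [-1.2, 0.2, -0.9]
grip_width: 0.699
grip_force: 50.0
time: 7.35
eef_pos: [0.5844, -0.1314, 0.0656]
orientation: [3.141, 0.027, -0.012]
wrist_force: [-10.9, 0.1, 1.9]
grip_width: 0.702
grip_force: 50.0
tcp [ 0.5843 -0.1314  0.0656] rect [ 6.3680e-01 -1.2980e-01  1.2570e-01  8.7000e-02  1.9800e-02  7.2400e-02
  3.1485e+04] slope [0.018  0.0008 0.071 ] pitch deg 1.03 z bottom rear/front 0.0585 0.0609
[-10.3  -0.5   3.1]
```

```bash
python3 -m jog '[[[0.003,0,0],[0,0,0],60],[[0.003,0,0],[0,0,0],60],[[0,0,0],[0,0,0],85],[[0,0,0],[0,0,0],85],[[0,0,0],[0,0,0],85],[[0,0,0.02],[0,0,0],85],[[0,0,0.05],[0,0,0],85],[[-0.02,0,0.1],[0,0,0],90],[[-0.06,0,0.14],[0,0,0],90],[[-0.1,0,0.18],[0,0,0],90],[[-0.1,0,0.2],[0,0,0],90],[[-0.1,0,0.2],[0,0,0],90],[[-0.1,0,0.2],[0,0,0],90],[[-0.1,0,0.2],[0,0,0],90]]' 50
cat >> h.py <<'E'
U=np.array([np.cos(.02),np.sin(.02)]);V=np.array([-U[1],U[0]])
HOME=dict(dark=.143,amber=.048,brown=-.047,tan=-.142); TH=dict(dark=.027,amber=.017,brown=.022,tan=.012)
def homecheck(W,n):
    "rear end of the plate in the slot and lip front; rear should be at s=.6235-.065, 48 mm ahead of the lips"
    S,T,Z=W[...,:2]@U,W[...,:2]@V,W[...,2]; t=HOME[n]
    m=(abs(T-t)<.045)&(abs(Z-.05-TH[n])<.004)&(S>.45)&(S<.604)
    print(n,"rear s",np.round(np.percentile(S[m],1),4),"expect .5585; t range",np.round(np.percentile(T[m],[1,99]),4),"centre expect",t,"n",m.sum())
E
python3 - <<'E'
from h import *
im,W=world("wrist"); homecheck(W,"tan"); cv2.imwrite("pics/w4.png",im); s=get_state();print(s["eef_pos"],s["orientation"])
S,T,Z=W[...,:2]@U,W[...,:2]@V,W[...,2]
m=(Z>.066)&(S>.58)&(abs(T+.142)<.045);print("lip",np.percentile(S[m],[.5,99.5]),np.percentile(T[m],[.5,99.5]))
for k,v in plates(W).items(): print(k,v)
E
```

```text
time: 8.8
eef_pos: [0.4883, -0.1311, 0.2658]
orientation: [-3.141, -0.027, 0.001]
wrist_force: [0.1, 0.5, 0.2]
grip_width: 0.903
grip_force: 0.0
tan rear s 0.5583 expect .5585; t range [-0.1737 -0.113 ] centre expect -0.142 n 2934
[ 0.48809744 -0.13099212  0.26538993] [-3.14070772e+00 -2.71162396e-02  2.65776200e-03]
lip [0.60743493 0.66311861] [-0.18482789 -0.09949655]
dark [4.751e-01 1.766e-01 1.304e-01 6.440e-02 8.240e-02 2.670e-02 5.261e+03]
amber [4.816e-01 5.610e-02 1.301e-01 6.380e-02 1.620e-01 1.660e-02 5.404e+03]
brown [ 4.783e-01 -1.740e-01  1.304e-01  6.210e-02 -5.400e-03  2.150e-02
  5.382e+03]
```

View pics/w4.png

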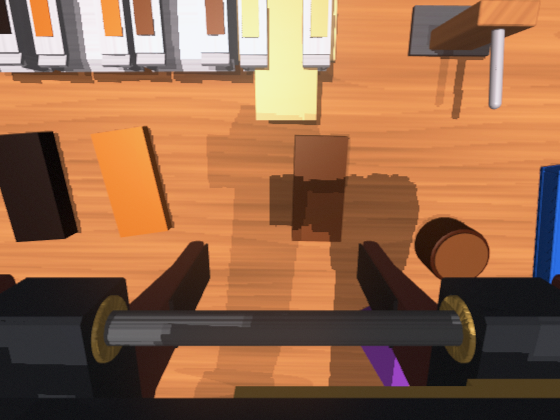

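Tan is home: its rear edge is at s = 0.5583 (expected 0.5585) and it stands 49 mm clear of the lips. Next is brown at (320,188) in this picture, which has the stated 130 × 62 size and 22 mm height and the right brown colour; the purple piece at (385,345) is the look-alike.

```bash
python3 -m jog '[[[-0.025,-0.02,-0.04],[0,0,-0.023],90],[[-0.0496,-0.043,-0.08],[0,0,-0.023],90],[[-0.0496,-0.043,-0.12],[0,0,-0.023],90],[[-0.0496,-0.043,-0.16],[0,0,-0.023],90],[[-0.0496,-0.043,-0.2],[0,0,-0.023],90],[[-0.0496,-0.043,-0.23],[0,0,-0.023],90],[[-0.0496,-0.043,-0.249],[0,0,-0.023],90],[[-0.0496,-0.043,-0.249],[0,0,-0.023],90],[[-0.0496,-0.043,-0.249],[0,0,-0.023],90],[[-0.0496,-0.043,-0.249],[0,0,-0.023],60],[[-0.0496,-0.043,-0.249],[0,0,-0.023],60],[[-0.0496,-0.043,-0.249],[0,0,-0.023],60],[[-0.0496,-0.043,-0.249],[0,0,-0.023],60],[[-0.0496,-0.043,-0.249],[0,0,-0.023],60],[[-0.0496,-0.043,-0.249],[0,0,-0.023],60]]' 50
python3 -m jog '[[[0,0,0.015],[0,0,0],60],[[0,0,0.035],[0,0,0],60],[[0,0,0.055],[0,0,0],60],[[0,0,0.06],[0,0,0],60],[[0,0,0.06],[0,0,0],60],[[0,0,0.06],[0,0,0],60]]' 50
python3 - <<'E'
from h import *
im,W=world("wrist"); held(W,.022)
E
```

```text
time: 10.35
eef_pos: [0.4384, -0.1743, 0.0177]
orientation: [3.142, -0.01, -0.0]
wrist_force: [-0.3, -0.1, -1.4]
grip_width: 0.701
grip_force: 50.0
time: 10.95
eef_pos: [0.438, -0.1742, 0.077]
orientation: [-3.141, 0.01, 0.001]
wrist_force: [0.3, 0.2, -2.6]
grip_width: 0.701
grip_force: 50.0
tcp [ 0.4379 -0.1741  0.0768] rect [ 4.8110e-01 -1.7440e-01  1.2440e-01  7.9300e-02 -8.2000e-03  8.1100e-02
  3.9562e+04] slope [-0.0024  0.0003  0.0812] pitch deg -0.14 z bottom rear/front 0.0593 0.059
```

```bash
python3 -m jog '[[[0,0.02,0],[0,0,0.01],60],[[0,0.04,0],[0,0,0.02],60],[[0,0.06,0],[0,0,0.026],60],[[0,0.08,0],[0,0,0.026],60],[[0,0.1,0],[0,0,0.026],60],[[0,0.12,0],[0,0,0.026],60],[[0.01,0.137,-0.004],[0,0,0.026],60],[[0.03,0.137,-0.008],[0,0,0.026],60],[[0.05,0.137,-0.008],[0,0,0.026],60],[[0.05,0.137,-0.008],[0,0,0.026],60],[[0.05,0.137,-0.008],[0,0,0.026],60],[[0.05,0.137,-0.008],[0,0,0.026],60]]' 50
python3 - <<'E'
from h import *
im,W=world("wrist"); held(W,.022)
E
```

```text
time: 12.2
eef_pos: [0.487, -0.0374, 0.069]
orientation: [3.141, 0.031, -0.003]
wrist_force: [-0.5, -0.7, -1.4]
grip_width: 0.703
grip_force: 50.0
tcp [ 0.4872 -0.0374  0.0692] rect [ 5.3030e-01 -3.6500e-02  1.2420e-01  7.9900e-02  1.9500e-02  7.3000e-02
  3.9581e+04] slope [-0.0037  0.0001  0.0732] pitch deg -0.21 z bottom rear/front 0.0513 0.0508
```

```bash
python3 -m jog '[[[0.01,0,0],[0,0,0],60],[[0.02,0.0003,0],[0,0,0],60],[[0.03,0.0006,0],[0,0,0],60],[[0.04,0.0008,0],[0,0,0],60],[[0.05,0.001,0],[0,0,0],60],[[0.06,0.0012,0],[0,0,0],60],[[0.07,0.0014,0],[0,0,0],60],[[0.07,0.0014,0],[0,0,0],60]]' 50
python3 -m jog '[[[0.01,0.0002,0],[0,0,0],60],[[0.018,0.0004,0],[0,0,0],60],[[0.023,0.0005,0],[0,0,0],60],[[0.027,0.0005,0],[0,0,0],60],[[0.03,0.0006,0],[0,0,0],60],[[0.033,0.0006,0],[0,0,0],60],[[0.033,0.0006,0],[0,0,0],60]]' 50
```

```text
time: 13.05
eef_pos: [0.56, -0.0356, 0.0696]
orientation: [-3.141, -0.031, -0.002]
wrist_force: [0.2, -0.2, -2.1]
grip_width: 0.703
grip_force: 50.0
time: 13.75
eef_pos: [0.5849, -0.0354, 0.0678]
orientation: [3.14, 0.031, -0.022]
wrist_force: [-18.7, 0.4, 5.5]
grip_width: 0.703
grip_force: 50.0
```

```bash
python3 -m jog '[[[0,0,0],[0,0,0],85],[[0,0,0],[0,0,0],85],[[0,0,0],[0,0,0],85],[[-0.004,0,0.02],[0,0,0],85],[[-0.004,0,0.05],[0,0,0],85],[[-0.02,0,0.1],[0,0,0],90],[[-0.06,0.03,0.14],[0,0,0],90],[[-0.1,0.06,0.18],[0,0,0],90],[[-0.12,0.085,0.2],[0,0,0],90],[[-0.12,0.085,0.2],[0,0,0],90],[[-0.12,0.085,0.2],[0,0,0],90],[[-0.12,0.085,0.2],[0,0,0],90],[[-0.12,0.085,0.2],[0,0,0],90]]' 50
python3 - <<'E'
from h import *
im,W=world("wrist"); homecheck(W,"brown");homecheck(W,"tan"); s=get_state();print(s["eef_pos"],s["orientation"])
for k,v in plates(W).items(): print(k,v)
E
```

```text
time: 15.05
eef_pos: [0.472, 0.0483, 0.2683]
orientation: [3.141, 0.028, -0.003]
wrist_force: [-0.4, -0.0, -0.1]
grip_width: 0.9
grip_force: 0.0
brown rear s 0.5586 expect .5585; t range [-0.077  -0.0157] centre expect -0.047 n 3186
tan rear s 0.558 expect .5585; t range [-0.1737 -0.1122] centre expect -0.142 n 3058
[0.47188722 0.04846278 0.26819795] [ 3.14145983  0.02819022 -0.0036434 ]
dark [4.752e-01 1.770e-01 1.302e-01 6.300e-02 8.600e-02 2.660e-02 5.676e+03]
amber [4.815e-01 5.640e-02 1.303e-01 6.220e-02 1.612e-01 1.650e-02 5.387e+03]
```

```bash
python3 -m jog '[[[-0.015,0,-0.04],[0,0,0.07],90],[[-0.0293,0,-0.08],[0,0,0.144],90],[[-0.0293,0,-0.12],[0,0,0.144],90],[[-0.0293,0,-0.16],[0,0,0.144],90],[[-0.0293,0,-0.2],[0,0,0.144],90],[[-0.0293,0,-0.23],[0,0,0.144],90],[[-0.0293,0,-0.252],[0,0,0.144],90],[[-0.0293,0,-0.252],[0,0,0.144],90],[[-0.0293,0,-0.252],[0,0,0.144],90],[[-0.0293,0,-0.252],[0,0,0.144],60],[[-0.0293,0,-0.252],[0,0,0.144],60],[[-0.0293,0,-0.252],[0,0,0.144],60],[[-0.0293,0,-0.252],[0,0,0.144],60],[[-0.0293,0,-0.252],[0,0,0.144],60],[[-0.0293,0,-0.252],[0,0,0.144],60]]' 50
python3 -m jog '[[[0,0,0.015],[0,0,0],60],[[0,0,0.035],[0,0,0],60],[[0,0,0.055],[0,0,0],60],[[0,0,0.06],[0,0,0],60],[[0,0,0.06],[0,0,0],60],[[0,0,0.06],[0,0,0],60]]' 50
python3 - <<'E'
from h import *
im,W=world("wrist"); held(W,.017)
E
```

```text
time: 16.6
eef_pos: [0.4422, 0.0497, 0.0177]
orientation: [3.131, 0.257, 0.0]
wrist_force: [0.4, 0.0, -1.8]
grip_width: 0.703
grip_force: 50.0
time: 17.2
eef_pos: [0.4418, 0.0495, 0.077]
orientation: [3.131, 0.257, -0.001]
wrist_force: [0.4, -0.0, -1.9]
grip_width: 0.693
grip_force: 50.0
tcp [0.4416 0.0496 0.0768] rect [4.8280e-01 5.6600e-02 1.2770e-01 7.9500e-02 1.6380e-01 7.6000e-02
 3.7676e+04] slope [-0.0029  0.0001  0.0761] pitch deg -0.17 z bottom rear/front 0.0592 0.0588
```

```bash
python3 -m jog '[[[0,0.004,0],[0,0,-0.03],60],[[0,0.0076,0],[0,0,-0.06],60],[[0.01,0.0076,0],[0,0,-0.09],60],[[0.02,0.0076,0],[0,0,-0.12],60],[[0.03,0.0076,-0.004],[0,0,-0.142],60],[[0.045,0.0076,-0.008],[0,0,-0.142],60],[[0.045,0.0076,-0.008],[0,0,-0.142],60],[[0.045,0.0076,-0.008],[0,0,-0.142],60],[[0.045,0.0076,-0.008],[0,0,-0.142],60],[[0.045,0.0076,-0.008],[0,0,-0.142],60]]' 50
python3 - <<'E'
from h import *
im,W=world("wrist"); held(W,.017)
E
```

```text
time: 18.25
eef_pos: [0.4867, 0.0573, 0.0697]
orientation: [3.141, 0.034, -0.0]
wrist_force: [-0.9, 0.0, -1.1]
grip_width: 0.702
grip_force: 50.0
tcp [0.4869 0.0573 0.0698] rect [5.284e-01 5.820e-02 1.273e-01 7.950e-02 2.150e-02 6.870e-02 3.771e+04] slope [-0.0027  0.0003  0.0688] pitch deg -0.16 z bottom rear/front 0.0519 0.0515
```

```bash
python3 -m jog '[[[0.01,0.0006,-0.0005],[0,0,0],60],[[0.02,0.001,-0.0005],[0,0,0],60],[[0.03,0.0013,-0.0005],[0,0,0],60],[[0.04,0.0016,-0.0005],[0,0,0],60],[[0.05,0.0018,-0.0005],[0,0,0],60],[[0.06,0.002,-0.0005],[0,0,0],60],[[0.07,0.002,-0.0005],[0,0,0],60],[[0.07,0.002,-0.0005],[0,0,0],60]]' 50
python3 -m jog '[[[0.01,0.0002,0],[0,0,0],60],[[0.018,0.0003,0],[0,0,0],60],[[0.023,0.0004,0],[0,0,0],60],[[0.027,0.0004,0],[0,0,0],60],[[0.03,0.0004,0],[0,0,0],60],[[0.032,0.0004,0],[0,0,0],60],[[0.032,0.0004,0],[0,0,0],60]]' 50
```

```text
time: 19.1
eef_pos: [0.5587, 0.0594, 0.0691]
orientation: [-3.141, -0.034, -0.001]
wrist_force: [0.9, -0.8, -1.5]
grip_width: 0.701
grip_force: 50.0
time: 19.8
eef_pos: [0.5827, 0.0595, 0.0673]
orientation: [3.139, 0.035, -0.021]
wrist_force: [-17.3, 0.3, 4.4]
grip_width: 0.699
grip_force: 50.0
```

```bash
python3 -m jog '[[[0,0,0],[0,0,0],85],[[0,0,0],[0,0,0],85],[[0,0,0],[0,0,0],85],[[-0.004,0,0.02],[0,0,0],85],[[-0.004,0,0.05],[0,0,0],85],[[-0.02,0,0.1],[0,0,0],90],[[-0.06,0.03,0.14],[0,0,0],90],[[-0.1,0.06,0.18],[0,0,0],90],[[-0.13,0.1,0.2],[0,0,0],90],[[-0.13,0.1,0.2],[0,0,0],90],[[-0.13,0.1,0.2],[0,0,0],90],[[-0.13,0.1,0.2],[0,0,0],90],[[-0.13,0.1,0.2],[0,0,0],90],[[-0.13,0.1,0.2],[0,0,0],90]]' 50
python3 - <<'E'
from h import *
im,W=world("wrist"); homecheck(W,"amber");homecheck(W,"brown"); s=get_state();print(s["eef_pos"],s["orientation"])
for k,v in plates(W).items(): print(k,v)
E
```

```text
time: 21.2
eef_pos: [0.4597, 0.1586, 0.2683]
orientation: [3.141, 0.031, -0.002]
wrist_force: [-0.4, -0.1, 0.3]
grip_width: 0.9
grip_force: 0.0
amber rear s 0.5586 expect .5585; t range [0.0179 0.0793] centre expect 0.048 n 3163
brown rear s 0.5583 expect .5585; t range [-0.077  -0.0154] centre expect -0.047 n 3334
[0.45964046 0.15872798 0.26833555] [ 3.14112467e+00  3.13157018e-02 -2.18470092e-03]
dark [4.751e-01 1.771e-01 1.303e-01 6.210e-02 8.800e-02 2.650e-02 5.724e+03]
```

```bash
python3 -m jog '[[[-0.012,0.007,-0.04],[0,0,0.035],90],[[-0.0237,0.0134,-0.08],[0,0,0.069],90],[[-0.0237,0.0134,-0.12],[0,0,0.069],90],[[-0.0237,0.0134,-0.16],[0,0,0.069],90],[[-0.0237,0.0134,-0.2],[0,0,0.069],90],[[-0.0237,0.0134,-0.23],[0,0,0.069],90],[[-0.0237,0.0134,-0.2515],[0,0,0.069],90],[[-0.0237,0.0134,-0.2515],[0,0,0.069],90],[[-0.0237,0.0134,-0.2515],[0,0,0.069],90],[[-0.0237,0.0134,-0.2515],[0,0,0.069],60],[[-0.0237,0.0134,-0.2515],[0,0,0.069],60],[[-0.0237,0.0134,-0.2515],[0,0,0.069],60],[[-0.0237,0.0134,-0.2515],[0,0,0.069],60],[[-0.0237,0.0134,-0.2515],[0,0,0.069],60],[[-0.0237,0.0134,-0.2515],[0,0,0.069],60]]' 55
python3 -m jog '[[[0,0,0.015],[0,0,0],60],[[0,0,0.035],[0,0,0],60],[[0,0,0.055],[0,0,0],60],[[0,0,0.06],[0,0,0],60],[[0,0,0.06],[0,0,0],60],[[0,0,0.06],[0,0,0],60]]' 55
python3 - <<'E'
from h import *
im,W=world("wrist"); held(W,.027)
E
```

```text
time: 22.75
eef_pos: [0.4357, 0.173, 0.0178]
orientation: [3.138, 0.142, 0.0]
wrist_force: [0.4, 0.2, 0.4]
grip_width: 0.706
grip_force: 55.0
time: 23.35
eef_pos: [0.4351, 0.1728, 0.0769]
orientation: [3.138, 0.142, -0.001]
wrist_force: [-0.1, 0.2, -1.8]
grip_width: 0.7
grip_force: 55.0
tcp [0.4349 0.1728 0.0768] rect [4.7950e-01 1.7710e-01 1.2120e-01 7.9300e-02 9.4900e-02 8.5600e-02
 4.1305e+04] slope [-0.0031 -0.0003  0.0858] pitch deg -0.18 z bottom rear/front 0.0588 0.0584
```

```bash
python3 -m jog '[[[0,-0.01,0],[0,0,-0.03],60],[[0,-0.021,0],[0,0,-0.06],60],[[0.015,-0.021,0],[0,0,-0.069],60],[[0.03,-0.021,-0.004],[0,0,-0.069],60],[[0.05,-0.021,-0.0075],[0,0,-0.069],60],[[0.05,-0.021,-0.0075],[0,0,-0.069],60],[[0.05,-0.021,-0.0075],[0,0,-0.069],60],[[0.05,-0.021,-0.0075],[0,0,-0.069],60],[[0.05,-0.021,-0.0075],[0,0,-0.069],60]]' 55
python3 - <<'E'
from h import *
im,W=world("wrist"); held(W,.027)
E
```

```text
time: 24.3
eef_pos: [0.4849, 0.1521, 0.0701]
orientation: [3.141, 0.035, -0.001]
wrist_force: [-0.6, 0.3, -1.8]
grip_width: 0.703
grip_force: 55.0
tcp [0.4851 0.1522 0.0702] rect [5.2950e-01 1.5300e-01 1.2130e-01 7.9400e-02 1.7600e-02 7.8700e-02
 4.1272e+04] slope [-0.0026 -0.0001  0.0789] pitch deg -0.15 z bottom rear/front 0.0519 0.0516
```

```bash
python3 -m jog '[[[0.01,0.0006,-0.0005],[0,0,0],60],[[0.02,0.001,-0.0005],[0,0,0],60],[[0.03,0.0013,-0.0005],[0,0,0],60],[[0.04,0.0016,-0.0005],[0,0,0],60],[[0.05,0.0018,-0.0005],[0,0,0],60],[[0.06,0.002,-0.0005],[0,0,0],60],[[0.07,0.002,-0.0005],[0,0,0],60],[[0.07,0.002,-0.0005],[0,0,0],60]]' 55
python3 -m jog '[[[0.01,0.0002,0],[0,0,0],60],[[0.018,0.0003,0],[0,0,0],60],[[0.023,0.0004,0],[0,0,0],60],[[0.027,0.0004,0],[0,0,0],60],[[0.03,0.0004,0],[0,0,0],60],[[0.032,0.0004,0],[0,0,0],60],[[0.032,0.0004,0],[0,0,0],60]]' 55
```

```text
time: 25.15
eef_pos: [0.5571, 0.154, 0.0696]
orientation: [-3.141, -0.033, -0.001]
wrist_force: [0.8, -0.9, -1.4]
grip_width: 0.706
grip_force: 55.0
time: 25.85
eef_pos: [0.5811, 0.1545, 0.0682]
orientation: [3.138, 0.036, -0.02]
wrist_force: [-20.2, -1.5, 7.2]
grip_width: 0.702
grip_force: 55.0
```

```bash
python3 -m jog '[[[0,0,0],[0,0,0],85],[[0,0,0],[0,0,0],85],[[0,0,0],[0,0,0],85],[[-0.004,0,0.02],[0,0,0],85],[[-0.004,0,0.05],[0,0,0],85],[[-0.02,0,0.1],[0,0,0],90],[[-0.06,0.02,0.14],[0,0,0],90],[[-0.1,0.06,0.18],[0,0,0],90],[[-0.14,0.1,0.22],[0,0,0],90],[[-0.17,0.12,0.22],[0,0,0],90],[[-0.17,0.12,0.22],[0,0,0],90],[[-0.17,0.12,0.22],[0,0,0],90],[[-0.17,0.12,0.22],[0,0,0],90],[[-0.17,0.12,0.22],[0,0,0],90]]' 55
python3 - <<'E'
from h import *
im,W=world("wrist"); homecheck(W,"dark"); homecheck(W,"amber"); s=get_state();print(s["eef_pos"],s["orientation"]);cv2.imwrite("pics/w5.png",im)
X,Y,Z=W[...,0],W[...,1],W[...,2]
b=(im[...,0]>1.5*im[...,2])&(im[...,0]>50)&(abs(X-.4)<.1)&(abs(Y-.335)<.08)&(Z>.002)&(Z<.1)
m=b&(Z>.082);print("top edge",rect(W,m),W[m][:,2].max())
m=b&(abs(Z-.008)<.003);print("foot",rect(W,m))
E
```

```text
time: 27.25
eef_pos: [0.4186, 0.2734, 0.2892]
orientation: [3.141, 0.031, -0.0]
wrist_force: [0.8, -0.6, -0.2]
grip_width: 0.901
grip_force: 0.0
dark rear s 0.558 expect .5585; t range [0.113  0.1743] centre expect 0.143 n 3306
amber rear s 0.5581 expect .5585; t range [0.0179 0.0797] centre expect 0.048 n 3165
[0.41855746 0.2733161  0.28903703] [ 3.14073484e+00  3.05986695e-02 -8.68332209e-04]
top edge [ 4.0810e-01  3.4100e-01  5.4900e-02  8.4000e-03 -1.4615e+00  9.1500e-02
  3.8000e+02] 0.09385413496611002
foot [3.941e-01 3.396e-01 6.010e-02 5.460e-02 1.058e-01 7.600e-03 1.047e+03]
```

View pics/w5.png

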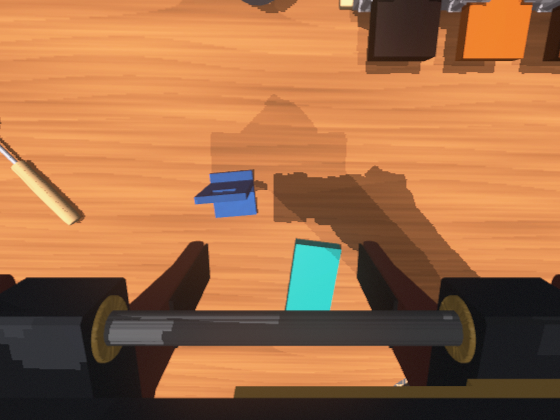

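All four plates are home, with rear edges at s = 0.558–0.5586. The picture shows the real holder, an L-shape with an upright panel at (228,190); the foot and panel dimensions match and its yaw is 0.108. The flat blue boards are out of view, and the spoon at (45,190) and the turquoise look-alike at (315,275) stay clear. Next is a peg reading from the saved wrist view, plus the move down to the holder.

```bash
cat >> h.py <<'E'
def peg(im,W):
    X,Y,Z=W[...,0],W[...,1],W[...,2]
    m=(Z>.09)&(Z<.125)&(abs(X-.62)<.09)&(abs(Y+.314)<.06)
    print("all",rect(W,m))
    g=im.astype(int); grey=m&(abs(g[...,0]-g[...,2])<40)&(g[...,2]>0)
    # peg: pixels nearer than the post: rows of constant X with narrow Y
    xs=np.arange(.55,.68,.004); L=[]
    for x in xs:
        k=m&(abs(X-x)<.002)
        if k.sum()>3:
            y=Y[k]; L.append((x,y.min(),y.max(),np.percentile(Z[k],90)))
    L=np.array(L); print(np.round(L,4).tolist())
    n=L[(L[:,2]-L[:,1]<.016)]
    if len(n)>3:
        c=np.polyfit(n[:,0],(n[:,1]+n[:,2])/2,1); print("axis yaw",np.arctan(c[0]),"y at x=.59",np.polyval(c,.59),"tip x",n[:,0].min())
    b=(Z>.003)&(Z<.09)&(abs(X-.63)<.1)&(abs(Y+.316)<.08); print("base heights",np.round(np.histogram(Z[b],bins=np.arange(0,.1,.01))[0]).tolist(),rect(W,b&(Z<.03)))
E
python3 - <<'E'
from h import *
peg(cv2.imread("pics/w1.png"),np.load("W1.npy"))
E
```

```text
all [ 6.222e-01 -3.207e-01  8.860e-02  4.590e-02  3.183e-01  1.044e-01
  1.301e+03]
[[0.574, -0.3176, -0.312, 0.1105], [0.578, -0.3203, -0.3111, 0.1114], [0.582, -0.3193, -0.3103, 0.1112], [0.586, -0.3192, -0.3108, 0.1104], [0.59, -0.3186, -0.3111, 0.1091], [0.594, -0.3186, -0.3107, 0.1082], [0.598, -0.3215, -0.3109, 0.107], [0.602, -0.3195, -0.311, 0.106], [0.606, -0.3198, -0.3101, 0.1056], [0.61, -0.3191, -0.3108, 0.1045], [0.614, -0.3187, -0.3108, 0.1034], [0.618, -0.318, -0.31, 0.1028], [0.622, -0.3204, -0.3105, 0.1018], [0.626, -0.3188, -0.3101, 0.1014], [0.63, -0.3189, -0.3102, 0.1008], [0.634, -0.3183, -0.3104, 0.0992], [0.638, -0.3361, -0.2914, 0.1041], [0.642, -0.339, -0.2898, 0.1061], [0.646, -0.3278, -0.2898, 0.1059], [0.65, -0.3265, -0.2893, 0.1064], [0.654, -0.3266, -0.2897, 0.1063], [0.658, -0.3249, -0.2898, 0.1061]]
axis yaw 0.011464705111566904 y at x=.59 -0.315071058354742 tip x 0.5740000000000001
base heights [1348, 82, 93, 88, 104, 105, 116, 118, 122] [ 6.6410e-01 -3.1490e-01  9.0400e-02  5.8700e-02 -1.5674e+00  7.4000e-03
  1.5230e+03]
```

The peg tip is at x = 0.572, its axis at y = -0.315 and yaw ≈ 0.01, and the post face is at 0.638, so the peg point is at (0.606,-0.315). The stand's base starts at x = 0.635, clear of the foot. Now picking up the holder.

```bash
python3 -m jog '[[[-0.005,0.033,-0.03],[0,0,0.045],90],[[-0.0092,0.066,-0.07],[0,0,0.089],90],[[-0.0092,0.066,-0.1],[0,0,0.089],90],[[-0.0092,0.066,-0.14],[0,0,0.089],90],[[-0.0092,0.066,-0.17],[0,0,0.089],90],[[-0.0092,0.066,-0.2],[0,0,0.089],90],[[-0.0092,0.066,-0.22],[0,0,0.089],90],[[-0.0092,0.066,-0.2388],[0,0,0.089],90],[[-0.0092,0.066,-0.2388],[0,0,0.089],90],[[-0.0092,0.066,-0.2388],[0,0,0.089],90],[[-0.0092,0.066,-0.2388],[0,0,0.089],55],[[-0.0092,0.066,-0.2388],[0,0,0.089],55],[[-0.0092,0.066,-0.2388],[0,0,0.089],55],[[-0.0092,0.066,-0.2388],[0,0,0.089],55],[[-0.0092,0.066,-0.2388],[0,0,0.089],55],[[-0.0092,0.066,-0.2388],[0,0,0.089],55]]' 35
python3 -m jog '[[[0,0,0.01],[0,0,0],55],[[0,0,0.025],[0,0,0],55],[[0,0,0.04],[0,0,0],55],[[0,0,0.04],[0,0,0],55],[[0,0,0.04],[0,0,0],55]]' 35
python3 - <<'E'
from h import *
im,W=world("wrist");cv2.imwrite("pics/w6.png",im);e=get_state()["eef_pos"];print(e)
X,Y,Z=W[...,0]-e[0],W[...,1]-e[1],W[...,2]-e[2]
b=(im[...,0]>1.4*im[...,2])&(im[...,0]>40)&(abs(X)<.06)&(abs(Y)<.045)&(abs(Z)<.07)
m=b&(Z>.032);print("top edge",rect(W,m),np.percentile(W[m][:,2],[5,50,95]))
E
```

```text
time: 28.9
eef_pos: [0.4088, 0.3408, 0.0516]
orientation: [-3.136, -0.174, -0.002]
wrist_force: [-0.2, -0.3, 6.5]
grip_width: 0.632
grip_force: 35.0
time: 29.4
eef_pos: [0.4087, 0.3407, 0.0916]
orientation: [-3.136, -0.173, -0.002]
wrist_force: [0.0, 0.0, -2.2]
grip_width: 0.635
grip_force: 35.0
[0.40843468 0.34035088 0.09101678]
top edge [4.1140e-01 3.3810e-01 5.9600e-02 1.5500e-02 1.4251e+00 1.2760e-01
 1.3140e+03] [0.12365004 0.12760625 0.13060386]
```

View pics/w6.png

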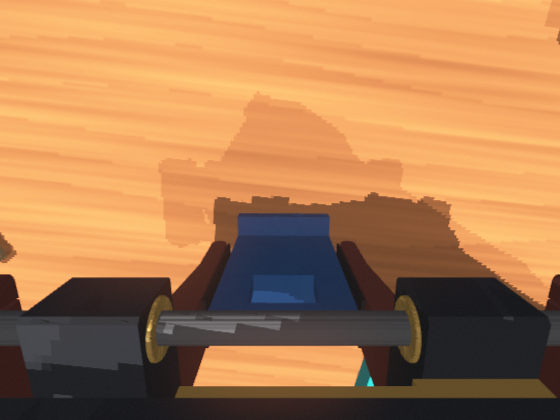

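The holder is held squarely (56 mm between the fingers, panel at columns 215–355). I'll carry it in front of the rack towards the peg.

```bash
python3 -m jog '[[[0.01,-0.02,0],[0,0,-0.01],55],[[0.02,-0.055,0],[0,0,-0.02],55],[[0.025,-0.09,0],[0,0,-0.03],55],[[0.03,-0.125,0],[0,0,-0.04],55],[[0.035,-0.16,0],[0,0,-0.05],55],[[0.04,-0.2,0],[0,0,-0.06],55],[[0.042,-0.24,0],[0,0,-0.07],55],[[0.045,-0.28,0],[0,0,-0.08],55],[[0.045,-0.32,0],[0,0,-0.09],55],[[0.045,-0.36,0],[0,0,-0.1],55],[[0.045,-0.4,0],[0,0,-0.1],55],[[0.045,-0.44,0],[0,0,-0.1],55],[[0.05,-0.48,0],[0,0,-0.1],55],[[0.05,-0.51,0],[0,0,-0.1],55],[[0.05,-0.53,0],[0,0,-0.1],55],[[0.052,-0.54,0],[0,0,-0.1],55],[[0.052,-0.54,0],[0,0,-0.1],55],[[0.052,-0.54,0],[0,0,-0.1],55]]' 35
python3 -m jog '[[[0.015,-0.03,0],[0,0,0],55],[[0.03,-0.06,0],[0,0,0],55],[[0.045,-0.09,0],[0,0,0],55],[[0.052,-0.115,0],[0,0,0],55],[[0.052,-0.115,0],[0,0,0],55],[[0.052,-0.115,0],[0,0,0],55],[[0.052,-0.115,0],[0,0,0],55]]' 35
python3 - <<'E'
from h import *
s=get_state();print(s["eef_pos"],s["orientation"],s["grip_width"])
im,W=world("wrist");cv2.imwrite("pics/w7.png",im);e=get_state()["eef_pos"];peg(im,W)
X,Y,Z=W[...,0]-e[0],W[...,1]-e[1],W[...,2]-e[2]
b=(im[...,0]>1.4*im[...,2])&(im[...,0]>40)&(abs(X)<.06)&(abs(Y)<.045)&(abs(Z)<.07)
m=b&(Z>.03);print("panel top",rect(W,m),np.percentile(W[m][:,2],[5,50,95]))
E
```

```text
time: 31.25
eef_pos: [0.4603, -0.1982, 0.0906]
orientation: [-3.141, -0.018, 0.001]
wrist_force: [0.3, 0.4, -1.4]
grip_width: 0.635
grip_force: 35.0
time: 31.95
eef_pos: [0.5125, -0.312, 0.0907]
orientation: [-3.14, -0.021, 0.001]
wrist_force: [0.8, -1.1, -1.4]
grip_width: 0.635
grip_force: 35.0
[ 0.51245155 -0.31204966  0.09069895] [-3.14029211e+00 -2.08689032e-02  7.54171148e-04] 0.6350455830983569
all [ 6.004e-01 -3.169e-01  5.490e-02  1.000e-02  5.000e-03  1.055e-01
  3.765e+03]
[[0.574, -0.3211, -0.313, 0.111], [0.578, -0.3219, -0.3121, 0.1117], [0.582, -0.3218, -0.3121, 0.1112], [0.586, -0.3218, -0.312, 0.1103], [0.59, -0.3216, -0.3123, 0.1093], [0.594, -0.3215, -0.3123, 0.1086], [0.598, -0.3218, -0.3122, 0.1077], [0.602, -0.3219, -0.3122, 0.1068], [0.606, -0.3219, -0.3121, 0.1059], [0.61, -0.3217, -0.312, 0.105], [0.614, -0.3216, -0.312, 0.1041], [0.618, -0.3215, -0.3119, 0.1032], [0.622, -0.3214, -0.3119, 0.1025], [0.626, -0.3213, -0.3118, 0.1014]]
axis yaw 0.006720443877901893 y at x=.59 -0.31694619959760056 tip x 0.5740000000000001
base heights [2819, 257, 288, 357, 411, 439, 0, 0, 0] [ 6.4520e-01 -3.1650e-01  9.0100e-02  2.1800e-02 -1.5568e+00  7.6000e-03
  3.3640e+03]
panel top [ 5.156e-01 -3.121e-01  5.570e-02  2.500e-03 -1.560e+00  1.266e-01
  1.407e+03] [0.12178093 0.12655436 0.12961132]
```

View pics/w7.png

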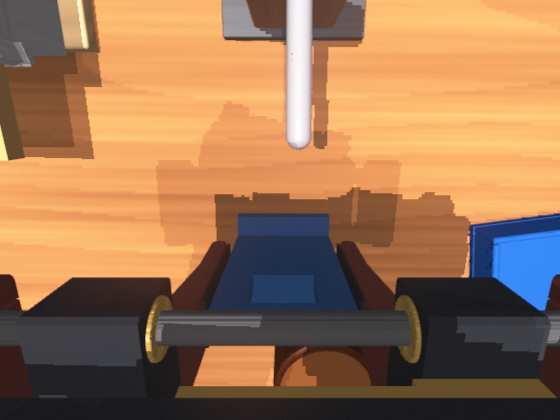

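The peg tip is at (298,140) and its axis is at y = -0.317; the holder's centre is at -0.312. Correcting that, lowering 10 mm so the window faces the peg, then threading on.

```bash
python3 -m jog '[[[0,-0.003,-0.005],[0,0,0],55],[[0,-0.005,-0.01],[0,0,0],55],[[0.01,-0.005,-0.01],[0,0,0],55],[[0.02,-0.005,-0.01],[0,0,0],55],[[0.03,-0.005,-0.01],[0,0,0],55],[[0.04,-0.005,-0.01],[0,0,0],55],[[0.05,-0.0048,-0.01],[0,0,0],55],[[0.055,-0.0048,-0.01],[0,0,0],55],[[0.06,-0.0048,-0.01],[0,0,0],55],[[0.065,-0.0047,-0.01],[0,0,0],55],[[0.07,-0.0046,-0.01],[0,0,0],55],[[0.07,-0.0046,-0.01],[0,0,0],55]]' 35
python3 - <<'E'
from h import *
im,d=get_image("side");im2,_=get_image("wrist")
c=cv2.resize(im[120:200,220:320],(560,420),interpolation=cv2.INTER_CUBIC)
cv2.imwrite("pics/s8.png",np.vstack([c[:300],im2[100:400]])[:600])
E
```

```text
time: 33.2
eef_pos: [0.5829, -0.3188, 0.0809]
orientation: [-3.141, -0.017, -0.001]
wrist_force: [0.4, 1.0, -2.1]
grip_width: 0.638
grip_force: 35.0
```

View pics/s8.png

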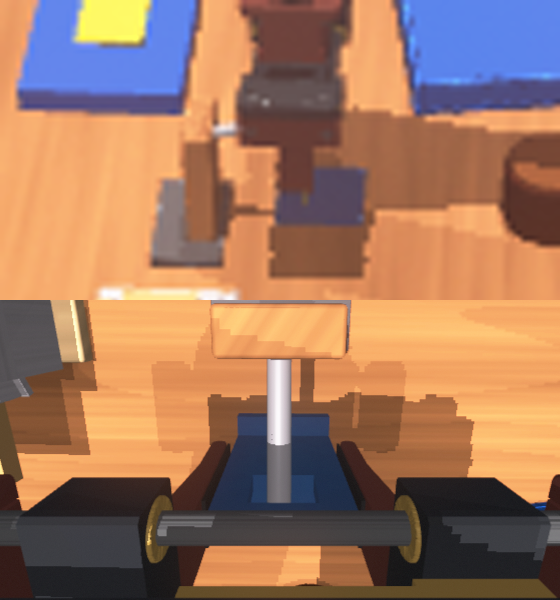

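The peg (columns 268–290) passes into the window (columns 250–315) without contact force. Going on 24 mm, then lowering.

```bash
python3 -m jog '[[[0.006,0.001,0],[0,0,0],55],[[0.012,0.001,0],[0,0,0],55],[[0.018,0.001,0],[0,0,0],55],[[0.024,0.001,0],[0,0,0],55],[[0.024,0.001,0],[0,0,0],55],[[0.024,0.001,-0.003],[0,0,0],55],[[0.024,0.001,-0.006],[0,0,0],55],[[0.024,0.001,-0.009],[0,0,0],55],[[0.024,0.001,-0.009],[0,0,0],55],[[0.024,0.001,-0.009],[0,0,0],55]]' 35
```

```text
time: 34.3
eef_pos: [0.6061, -0.3182, 0.0721]
orientation: [3.141, 0.017, -0.0]
wrist_force: [-1.1, 0.4, 1.9]
grip_width: 0.638
grip_force: 35.0
```

```bash
python3 -m jog '[[[0,0,-0.001],[0,0,0],55],[[0,0,-0.002],[0,0,0],55],[[0,0,-0.003],[0,0,0],55],[[0,0,-0.003],[0,0,0],55]]' 35
python3 - <<'E'
from h import *
im2,_=get_image("wrist");cv2.imwrite("pics/w9.png",im2)
E
```

```text
time: 34.7
eef_pos: [0.6065, -0.3184, 0.0713]
orientation: [3.14, 0.016, 0.001]
wrist_force: [-6.8, 2.0, 16.9]
grip_width: 0.636
grip_force: 35.0
```

View pics/w9.png

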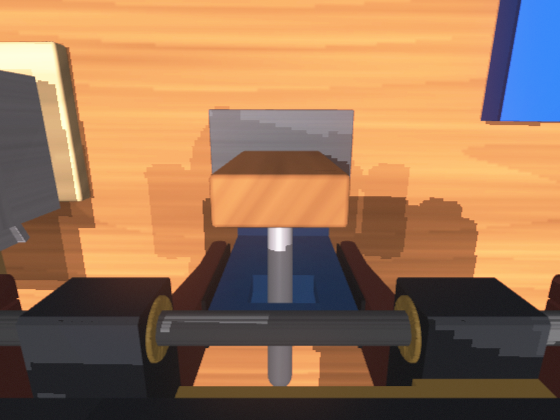

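The peg passes right through the window (columns 268–290, tip out at row 385), and 17 N upward shows the window's edge resting on it. Relieving the load, then releasing.

```bash
python3 -m jog '[[[0,0,0.002],[0,0,0],55],[[0,0,0.0025],[0,0,0],55],[[0,0,0.0025],[0,0,0],66],[[0,0,0.0025],[0,0,0],70],[[0,0,0.0025],[0,0,0],80],[[0,0,0.0025],[0,0,0],90],[[0,0,0.0025],[0,0,0],90],[[0,0,0.0025],[0,0,0],90],[[0,0,0.0025],[0,0,0],90],[[0,0,0.0025],[0,0,0],90]]' 15
python3 -m jog '[[[0,0,0.01],[0,0,0],90],[[0,0,0.03],[0,0,0],90],[[0,0,0.06],[0,0,0],90],[[0,0,0.1],[0,0,0],90],[[0,0,0.14],[0,0,0],90],[[-0.04,0,0.17],[0,0,0],90],[[-0.08,0,0.2],[0,0,0],90],[[-0.12,0,0.22],[0,0,0],90],[[-0.15,0,0.22],[0,0,0],90],[[-0.15,0,0.22],[0,0,0],90],[[-0.15,0,0.22],[0,0,0],90],[[-0.15,0,0.22],[0,0,0],90],[[-0.15,0,0.22],[0,0,0],90]]'
python3 - <<'E'
from h import *
im,W=world("wrist");side,_=get_image("side")
for n in HOME: homecheck(W,n)
c=cv2.resize(side[110:200,190:310],(560,420),interpolation=cv2.INTER_CUBIC)
cv2.imwrite("pics/f10.png",np.vstack([c[50:350],im[0:300]]))
X,Y,Z=W[...,0],W[...,1],W[...,2]
b=(im[...,0]>1.4*im[...,2])&(im[...,0]>40)&(abs(X-.59)<.06)&(abs(Y+.317)<.045)&(Z<.13)
print(b.sum(),"holder z",np.round(np.percentile(Z[b],[0,2,10,50,90,98]),4),"x",np.percentile(X[b],[1,99]),"y",np.percentile(Y[b],[1,99]))
E
```

```text
time: 35.75
eef_pos: [0.6063, -0.318, 0.0714]
orientation: [3.142, 0.017, 0.0]
wrist_force: [0.1, -0.2, 0.3]
grip_width: 0.898
grip_force: 0.0
time: 37.05
eef_pos: [0.4574, -0.3175, 0.2909]
orientation: [-3.141, -0.019, 0.0]
wrist_force: [-0.9, 0.3, -0.7]
grip_width: 0.897
grip_force: 0.0Traceback (most recent call last):
  File "<stdin>", line 3, in <module>
  File "h.py", line 38, in homecheck
    print(n,"rear s",np.round(np.percentile(S[m],1),4),"expect .5585; t range",np.round(np.percentile(T[m],[1,99]),4),"centre expect",t,"n",m.sum())
                              ~~~~~~~~~~~~~^^^^^^^^
    return _quantile_unchecked(
        a, q, axis, out, overwrite_input, method, keepdims, weights)
    return _ureduce(a,
                    func=_quantile_ureduce_func,
    ...<5 lines>...
                    overwrite_input=overwrite_input,
                    method=method)
    r = func(a, **kwargs)
    result = _quantile(arr,
                       quantiles=q,
    ...<2 lines>...
                       out=out,
                       weights=wgt)
    slices_having_nans = np.isnan(arr[-1, ...])
                                  ~~~^^^^^^^^^
IndexError: index -1 is out of bounds for axis 0 with size 0
```

Run:
```python
from h import *
im,W=world("wrist");side,_=get_image("side");_,WT=world("top")
for n in HOME:
    try: homecheck(WT,n)
    except IndexError: print(n,"not seen")
c=cv2.resize(side[110:200,190:310],(560,420),interpolation=cv2.INTER_CUBIC)
cv2.imwrite("pics/f10.png",np.vstack([c[50:350],im[0:300]]))
X,Y,Z=W[...,0],W[...,1],W[...,2]
b=(im[...,0]>1.4*im[...,2])&(im[...,0]>40)&(abs(X-.59)<.06)&(abs(Y+.317)<.045)&(Z<.13)
print(b.sum(),"holder z",np.round(np.percentile(Z[b],[0,2,10,50,90,98]),4),"x",np.percentile(X[b],[1,99]),"y",np.percentile(Y[b],[1,99]))
```

```text
dark rear s 0.5604 expect .5585; t range [0.1103 0.1716] centre expect 0.143 n 152
amber rear s 0.5616 expect .5585; t range [0.0177 0.0762] centre expect 0.048 n 139
brown rear s 0.5614 expect .5585; t range [-0.0791 -0.0182] centre expect -0.047 n 147
tan rear s 0.5608 expect .5585; t range [-0.1766 -0.1152] centre expect -0.142 n 149
2272 holder z [-0.0014  0.0242  0.0254  0.0274  0.1123  0.1133] x [0.566873   0.60937357] y [-0.34520291 -0.29030906]
```

View pics/f10.png

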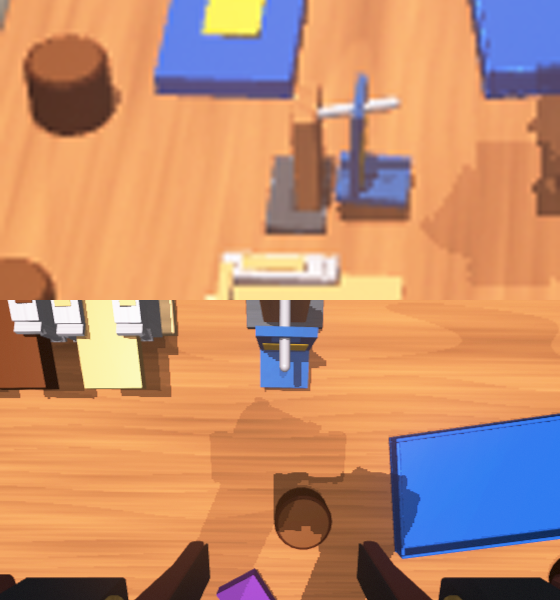

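The holder hangs on the peg with its foot about 17 mm above the table. All four plates are still home, the top camera's readings being uniformly offset by the 2–3 mm seen before. The arm is clear, so I'm handing in.

```bash
python3 -c "
from bench import *
print(close_job())"
```

```text
the job is handed in; nothing more can be done
None
```

All four plates are fully home in their matching slots, and after that the card holder was hung on the peg, clear of the table by about 17 mm; the jug, glass, tray and spoon were not touched, and the job was handed in at about 37 s (no verdict was returned).

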